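# Reset a spring tensioner to its marked ratchet tooth

### The arm

A 6-joint arm with a two-finger parallel gripper is mounted at the origin on a cart in front of the work surface, level with it; the furniture and walls round the work are solid. World frame = base frame: x ahead of the robot, y to its left, z up, the work surface at z = 0. Lengths are in m, angles in degrees, forces in N, time in s.
With the tool pointing down it reaches from about 0.3 to 0.75 m from the base axis. Payload 8.5 kg.
Tool frame: the origin (TCP) lies midway between the tips of the shut fingers; the grasp point (between the pads) lies 19 mm behind it (env.tcp_to_grasp is the z of the grasp point in the tool frame, in m); z points along the fingers, y is the line along which they close (so a half turn about z gives the same grasp; the last joint's range is limited). The gripper opens to 85 mm and grips with 20 to 120 N. Pads are 22 mm wide; open, the fingers measure 114 mm over their backs; the gripper's body (76 mm by 85 mm) begins 54 mm behind the grasp point. The pads swing forward as they close: fully open they stand 13 mm farther back than shut.
Start: joints at [-86.477, 21.807, 74.336, -0, 83.858, -12.336], TCP at [0.15, -0.529, 0.231] pointing down, gripper open.
Joint ranges: [-178.18, 178.18], [-50.72, 133.34], [12.68, 142.11], [-81.47, 261.47], [9.98, 163.14], [-165.26, 165.26]. Speed limits (degrees/s): [136.94, 136.94, 180, 180, 180, 180].

### API

Orientations are given as a 3x3 rotation matrix whose columns are the frame's x, y, z axes.
In Python, from rig import env, imaging, job, models gives the robot as it stands. The module is installed in compiled form; this text tells all that it offers.
- The arm moves only by the tool jog_arm, never from a script. Its argument "plan" is text: rows parted by semicolons, each of 7 numbers parted by spaces: the turn, a rotation vector about the tool's x, y, z in degrees, then the shift along the tool's x, y, z in cm, then the closure in counts, from 0 (fully open) to 255 (shut). In form: rx ry rz x y z claw; .... A call has 1 to 10 rows; each row shifts and turns the commanded pose from where the row before left it, along the tool's axes as they then stand; what a row does not reach is not made up. A row lasts 1/12 s, in which the tool goes at most 41.7 mm and 7.16 degrees, less where a joint would pass 70% of its speed; a pose out of reach is approached as far as the arm can. A call with a gripper value outside its range is refused whole. The fingers move at their own pace and stop on an object; "grip_force" is the grip in N (left out, the last holds). Time passes only in rows, so rows that do not move let the fingers close. It gives the time, the measured TCP pose, the force, the opening and the grip force at its end, in the units of the state.
- env.observe(): the state, without advancing time (a new reading comes with each control period).
- imaging.get_image(name): name is "side" or "top" or "wrist"; returns a dict with "pixels" (400x640x3 uint8, red, green, blue), "depth" (400x640 float32, m along the optical axis (not along the pixel's ray), 0 where there is no reading), "fov_y" (degrees; the focal length in pixels is half the picture's height over the tangent of half this angle, whatever the lens; pixels are square), "cx", "cy" (the principal point, pixels), "world_from_camera" (4x4, takes a point from camera to world coordinates). Camera axes: x right, y down, z forward; pixel columns grow to the right and rows downward; lengths in m; the calibration is good to about 2 mm. The wrist camera is an equidistant fisheye: a pixel r from the principal point sees the ray r / f radians off the axis. A picture is of the moment at which its call begins.
- job.close_job(): hands the job in; it is judged then, once.
Trained networks look in the newest picture that a camera, given by its name, has taken for a name from the list of things; names that differ only in an ending like _2 or _b are one class to them, and where a whole thing is asked for, a point or a joint stands for the part that bears it (a point fixed in the world has none). Each returns a list of dicts, best first, with "confidence" (0 to 1); they miss things now and then, are a little off and sometimes report something else, mostly with a low value. They report only what shows in the picture. A call takes as long as a camera call.
- models.outline_of(camera, query): "region" (400x640 bool, what is visible of it) and "bbox" ([centre column, centre row, width, height] in pixels, round what is visible of it).
- models.tip_of(camera, query): "at" ([column, row] in pixels: a listed point, or the origin of a listed thing).
The state is a dict: "time_s": time; "q": joint angles; "qvel": joint speeds; "joint_efforts": joint torques, N m; "position": TCP position; "tool_rot": TCP orientation; "ft_force": force on the tool from outside, world axes, zero at the start; "wrist_torque": the same for the moment, N m; "grip_width": finger opening in m; "gripper_force": force on a finger pad.
Only numpy, scipy, OpenCV 4.12 (cv2) and the standard library are available. Lean on these libraries where they do the work, as an engineer would, in place of code of your own. Each camera call takes 0.05 s, during which the arm holds its last target. There are 200 camera calls.

### The job

The spring tensioner on the bench is wound too far. Hold its pawl off by pressing the upright tab, gently, until the spring has run the crank all the way back to the home post; then let the pawl go and wind the crank clockwise by its peg until the pawl catches at the tooth where the crank's pointer faces the setting pin, and let it rest there on the pawl. Leave the things lying round it where they are.

Things in the scene. Friction and masses are not known exactly. Their poses are not given: they have to be found in the camera images.
- tensioner: Fixed base of the tensioner: round grey flange, diameter 180, 10 thick, screwed to the bench. On it a dark drum and a horizontal steel ratchet wheel with 15 saw teeth (diameter 84, top at height 30). Origin on the wheel's vertical axis at the underside, z up; angles given here count from its x axis, counterclockwise seen from above. More than 35 N on any part harms it
- axis (a point): Centre of the ratchet wheel, on its axis, height 30. The teeth are 24 deg apart: on the pawl the crank rests at 120 - 24 k deg (within 1 deg), k = 0, 1, 2, ... Winding (clockwise), the pawl drops in 0 to 3 deg past each rest angle, so go about 8 deg past, then ease back: the wheel leans on the pawl and the load on the finger vanishes. Some 24 deg past is a tooth too many
- pointer (a point): Outer tip of the dark steel crank arm, 64 from the axis, at height 33.5; turns with the crank, which stands at 120 deg when home and at k = 8, 9 or 10 at the start. The spring drives it counterclockwise; with the pawl held off it runs home by itself in about 1.5 s
- peg (a point): Middle (height 56) of the upright black crank peg: diameter 14, from height 36 to 76, centre 50 from the axis, straight above the crank arm. The peg is fixed to the arm and does not spin. Winding takes about 5 N (home) to 8 N (wound far) at the peg, a little more over each tooth, plus a drag that grows with speed
- home_post (a point): Top (height 38) of the thin steel post, diameter 8, that the crank arm's counterclockwise side rests against when it is home; 58 from the axis, at 128.5 deg. Its axis is then 11 from the pointer's tip seen from above
- pin_top (a point): Top (height 35) of the setting pin, the only upright pin in the four places at the flange's rim (the other three hold flat plugs); stem diameter 6, head diameter 10, 78 from the axis. It stands in line with the crank at k = 3, 4, 5 or 6; the pointer's tip is then 14 from the pin's axis
- pawl_tab (a point): Middle (height 48) of the upright steel tab on the pawl's tail: 18 wide, 7 thick, from height 21 to 57. With the pawl in a tooth it stands at x = -87, y = +3 (tensioner's frame), its outer broad face looking along 122 deg. Press that face squarely, towards 302 deg: it resists to 10 to 14 N while the tooth bears on it, gives way, frees the wheel after 7 mm (3 to 5 N) and meets a hard stop at 12 mm. Let go, it springs back
- pawl_pivot (a point): Top (height 34) of the pawl's pivot pin, at x = -60, y = +20 in the tensioner's frame, 32 from the middle of the tab; the pawl swings level about it. The pawl's bar and nose lie between heights 21 and 30
- reel_mid (a point): Centre of a part-used solder reel standing on its flange, diameter 54, height 35; a bystander
- tape_mid (a point): Centre of a pocket tape measure lying flat, 62 x 88 x 31; a bystander
- cutters_mid (a point): Centre of a pair of side cutters lying flat, 154 x 48 x 14; a bystander

How it is judged (in metres and radians):
On the way, in this order (a step that is already met when the one before it is completed fails the run):
1. with the pawl held off, the crank has run back to the home post (horizontal distance between pointer and home_post below 0.0135 m), for 0.2 s.
2. the crank's pointer has been wound to the setting pin (horizontal distance between pointer and pin_top below 0.019 m), for 0.1 s.
At the end, for the whole second after the job is handed in: The pointer faces the setting pin (its tip within 19 mm of the pin's axis seen from above, 14 mm when in line; the next tooth would give 32 mm) and stays there, held by the pawl alone, with the robot clear (horizontal distance between pointer and pin_top below 0.019 m); the robot touches nothing.
It fails at once if the tensioner is pressed with more than 35 N (contact force between any of the fingers, the arm and tensioner above 35 N).
It fails at once if a bystander is moved by more than 20 mm (distance of any of reel_mid, tape_mid, cutters_mid from where it was at the start of the episode above 0.02 m).
It also fails if it takes over 58 s, if anything falls off the work surface, if the arm or the gripper's body presses on something with over 40 N, if the wrist force passes 120 N, or if a joint passes its speed limit or range.

## Working session

There is one attempt and no reset: what is moved stays moved. The work goes in short steps, Python scripts to look and compute and a tool call to move; the robot and the scene stay as the last step left them, time stands still between calls to the robot, and variables do not carry over. Pictures are saved under pics/ and viewed, at most 10 in all, crops included, and the job is handed in when it is done.

Besides the shell and the picture viewer there is one more tool, called after "Call:" in YAML: its name, and indented under it one key for each argument. jog_arm: Moves the arm, as the interface text tells. Its arguments: {"type":"object","properties":{"plan":{"type":"string"},"grip_force":{"type":"number"}},"required":["plan"]}

```bash
mkdir -p pics; cat > h.py <<'E'
import numpy as np, cv2
from rig import env, imaging, job, models
def ray(im,px,cam):
    f=200/np.tan(np.radians(im["fov_y"]/2)); u=(px[0]-im["cx"])/f; v=(px[1]-im["cy"])/f
    if cam=="wrist":
        r=np.hypot(u,v); s=np.sin(r)/r if r>1e-9 else 1; d=np.array([u*s,v*s,np.cos(r)])
    else: d=np.array([u,v,1.])
    T=im["world_from_camera"]; return T[:3,3],T[:3,:3]@d
def at_h(im,px,cam,z):
    o,d=ray(im,px,cam); return o+d*(z-o[2])/d[2]
H=dict(axis=.030,pointer=.0335,peg=.056,home_post=.038,pin_top=.035,pawl_tab=.048,pawl_pivot=.034,reel_mid=.0175,tape_mid=.0155,cutters_mid=.007)
def look(cam,names=H):
    im=imaging.get_image(cam); out={}
    for n in names:
        r=models.tip_of(cam,n)
        for k in r[:2]:
            p=at_h(im,k["at"],cam,H[n]); print(cam,n,round(k["confidence"],2),np.round(k["at"]),np.round(p,4)); out.setdefault(n,p)
    return im,out
def save(im,name): cv2.imwrite("pics/"+name,im["pixels"][:,:,::-1])
E
python3 - <<'E'
from h import *
for c in("top","side"):
    im,o=look(c); save(im,c+"1.png")
s=env.observe(); print(s["time_s"],s["tool_rot"],s["ft_force"],env.tcp_to_grasp)
E
```

```text
top axis 0.71 [294. 218.] [0.5272 0.2943 0.03  ]
top pointer 0.83 [323. 227.] [0.5075 0.23   0.0335]
top peg 0.67 [315. 220.] [0.5181 0.2477 0.056 ]
top home_post 0.73 [267. 231.] [0.4968 0.3503 0.038 ]
top pin_top 0.53 [322. 225.] [0.5118 0.2339 0.035 ]
top pin_top 0.49 [302. 178.] [0.6129 0.278  0.035 ]
top pawl_tab 0.65 [284. 258.] [0.4389 0.3119 0.048 ]
top pawl_pivot 0.79 [277. 242.] [0.4747 0.3293 0.034 ]
top reel_mid 0.66 [247. 168.] [0.6388 0.4019 0.0175]
top tape_mid 0.75 [360. 181.] [0.6116 0.1494 0.0155]
top cutters_mid 0.68 [364. 255.] [0.449  0.1419 0.007 ]
side axis 0.85 [324. 235.] [0.5247 0.2868 0.03  ]
side axis 0.6 [296. 210.] [0.5965 0.1824 0.03  ]
side pointer 0.55 [336. 219.] [0.5058 0.2221 0.0335]
side peg 0.76 [332. 214.] [0.5148 0.2448 0.056 ]
side peg 0.33 [323. 247.] [0.5177 0.3797 0.056 ]
side home_post 0.76 [332. 245.] [0.5058 0.3384 0.038 ]
side pin_top 0.53 [286. 228.] [0.6025 0.2764 0.035 ]
side pawl_tab 0.65 [363. 236.] [0.4481 0.3155 0.048 ]
side pawl_pivot 0.83 [352. 245.] [0.4674 0.326  0.034 ]
side reel_mid 0.59 [258. 268.] [0.6323 0.4015 0.0175]
side tape_mid 0.77 [297. 211.] [0.6005 0.1561 0.0155]
side cutters_mid 0.76 [371. 214.] [0.4341 0.1291 0.007 ]
1.1 [[ 9.61935863e-01  2.73275310e-01 -5.99496491e-06]
 [ 2.73275308e-01 -9.61935860e-01 -8.73743750e-05]
 [-2.96440311e-05  8.24102689e-05 -9.99999996e-01]] [ 0.46391052 -0.88415956  0.1036276 ] -0.0187
```

Call:
jog_arm:
  plan: "0 0 0 2.3 -3.1 0 255;0 0 0 2.3 -3.1 0 255;0 0 0 2.3 -3.1 0 255;0 0 0 2.3 -3.1 0 255;0 0 0 2.3 -3.1 0 255;0 0 0 2.3 -3.1 0 255;0 0 0 2.3 -3.1 0 255;0 0 0 2.3 -3.1 0 255;0 0 0 2.3 -3.1 0 255;0 0 0 2.3 -3.1 0 255"
  grip_force: 60

```text
time_s: 1.93
position: [0.2869, -0.1663, 0.2315]
tool_rot: [[0.962, 0.273, 0.001], [0.273, -0.962, -0.001], [0.0, 0.001, -1.0]]
ft_force: [0.8, -0.5, -0.1]
grip_width: 0.0001
gripper_force: 0.0
```

Call:
jog_arm:
  plan: "0 0 0 2.3 -3.1 0 255;0 0 0 2.3 -3.1 0 255;0 0 0 2.3 -3.1 0 255;0 0 0 2.3 -3.1 0 255;0 0 0 2.3 -3.1 0 255;0 0 0 2.3 -3.1 0 255;0 0 0 2.3 -3.1 0 255;0 0 0 2.3 -3.1 0 255;0 0 0 2.3 -3.1 0 255;0 0 0 2.3 -3.1 0 255"

```text
time_s: 2.77
position: [0.4235, 0.1953, 0.2314]
tool_rot: [[0.962, 0.274, 0.0], [0.274, -0.962, -0.0], [0.0, 0.0, -1.0]]
ft_force: [0.6, -0.8, 0.1]
grip_width: -0.0002
gripper_force: 0.0
```

Call:
jog_arm:
  plan: "0 0 -7 2.1 -3.0 0 255;0 0 -7 0 0 0 255;0 0 -7 0 0 0 255;0 0 -7 0 0 0 255;0 0 -7 0 0 0 255;0 0 -7 0 0 0 255;0 0 -7 0 0 0 255;0 0 -7 0 0 0 255;0 0 -7 0 0 0 255;0 0 -7 0 0 0 255"

```text
time_s: 3.6
position: [0.4354, 0.2277, 0.2314]
tool_rot: [[0.066, 0.998, 0.0], [0.998, -0.066, 0.0], [0.0, 0.0, -1.0]]
ft_force: [-0.9, 0.6, -1.0]
grip_width: 0.0
gripper_force: 0.0
```

```bash
cat >> h.py <<'E'
LOC=dict(axis=(0,0),home_post=tuple(58*np.array([np.cos(np.radians(128.5)),np.sin(np.radians(128.5))])),pawl_tab=(-87,3),pawl_pivot=(-60,20))
def fit(o):
    ks=[k for k in LOC if k in o]; L=np.array([LOC[k] for k in ks])/1e3; W=np.array([o[k][:2] for k in ks])
    lc,wc=L.mean(0),W.mean(0); l=(L-lc)@[1,1j]; w=(W-wc)@[1,1j]; a=np.angle(np.sum(w*l.conj()))
    t=wc@[1,1j]-(lc@[1,1j])*np.exp(1j*a); print("fit yaw",np.degrees(a),"axis",t,"res mm",np.round(1e3*abs(W@[1,1j]-t-(L@[1,1j])*np.exp(1j*a)),1)); return t,a
def rel(o,t,a):
    for k in("pointer","peg","pin_top"):
        if k in o: d=(o[k][:2]@[1,1j]-t)*np.exp(-1j*a); print(k,"r",abs(d)*1e3,"ang",np.degrees(np.angle(d)))
E
python3 - <<'E'
from h import *
for c in("wrist","top","side"):
    im,o=look(c,list(H)[:7]); rel(o,*fit(o)); 
    if c=="wrist": save(im,"w1.png")
E
```

```text
wrist axis 0.77 [398. 116.] [0.5286 0.2912 0.03  ]
wrist pointer 0.98 [387. 169.] [0.5125 0.2317 0.0335]
wrist peg 0.91 [396. 158.] [0.5182 0.248  0.056 ]
wrist home_post 0.71 [376.  70.] [0.5047 0.3431 0.038 ]
wrist pin_top 0.41 [462. 129.] [0.6054 0.2762 0.035 ]
wrist pawl_tab 0.71 [326. 104.] [0.4477 0.3084 0.048 ]
wrist pawl_pivot 0.58 [352.  83.] [0.4771 0.3296 0.034 ]
fit yaw -11.661779125637455 axis (0.5308899199249066+0.2920952976745813j) res mm [2.5 0.7 4.4 5.9]
pointer r 63.1353815739861 ang -95.23348930965577
peg r 45.85810170267833 ang -94.43273165846789
pin_top r 76.18839881733973 ang -0.40381431755550407
top axis 0.83 [291. 218.] [0.5263 0.301  0.03  ]
top peg 0.86 [318. 221.] [0.5164 0.242  0.056 ]
top peg 0.43 [295. 222.] [0.5155 0.289  0.056 ]
top home_post 0.87 [267. 228.] [0.5031 0.35   0.038 ]
top pin_top 0.36 [302. 181.] [0.6065 0.2783 0.035 ]
fit yaw -13.155097093456144 axis (0.5271005088154523+0.2992981040714049j) res mm [1.9 1.9]
peg r 58.26592343486547 ang -87.41251841092406
pin_top r 82.10919262386774 ang -1.664454707097577
side axis 0.61 [323. 237.] [0.5267 0.2945 0.03  ]
side pointer 0.58 [336. 222.] [0.5061 0.2365 0.0335]
side peg 0.85 [332. 214.] [0.513  0.2422 0.056 ]
side home_post 0.66 [332. 245.] [0.505  0.3383 0.038 ]
side pin_top 0.58 [283. 228.] [0.6081 0.2794 0.035 ]
side pawl_tab 0.84 [364. 237.] [0.4472 0.319  0.048 ]
side pawl_pivot 0.85 [353. 243.] [0.467  0.3187 0.034 ]
side pawl_pivot 0.6 [335. 247.] [0.4986 0.3394 0.034 ]
fit yaw -14.50363494366684 axis (0.5265032075776906+0.28959014385778686j) res mm [4.9 4.8 6.3 8.4]
pointer r 56.863475609418416 ang -96.49994561967584
peg r 49.26959536171916 ang -91.39383767170071
pin_top r 82.23179273004189 ang 7.378913445949821
```

View pics/w1.png

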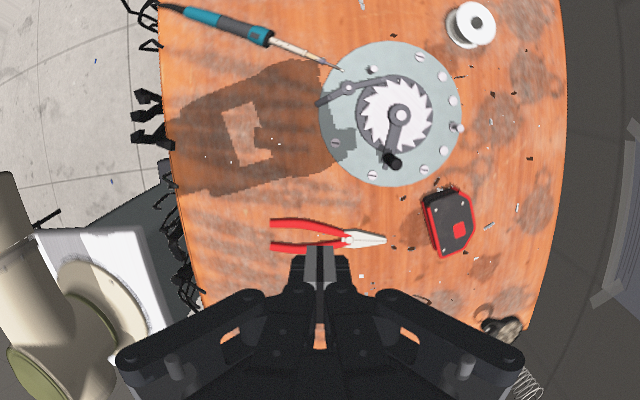

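Call:
jog_arm:
  plan: "0 0 0 3.8 -0.2 0 255;0 0 0 3.8 -0.2 0 255;0 0 0 3.6 -0.3 0 255;0 0 -7 0 0 3 255;0 0 -7 0 0 3 255;0 0 -7 0 0 3 255;0 0 -3 0 0 2 255;0 0 0 0 0 0 255;0 0 0 0 0 0 255"

```text
time_s: 5.55
position: [0.4365, 0.3398, 0.1213]
tool_rot: [[-0.338, 0.941, -0.001], [0.941, 0.338, -0.001], [-0.0, -0.001, -1.0]]
ft_force: [-0.0, -0.3, 1.2]
grip_width: -0.0001
gripper_force: 0.0
```

```bash

python3 - <<'E'
from h import *
im,o=look("wrist",list(H)[:7]); rel(o,*fit(o)); save(im,"w2.png")
s=env.observe();print(s["position"],s["tool_rot"])
E
```

```text
wrist axis 0.72 [395. 287.] [0.5281 0.2907 0.03  ]
wrist peg 0.4 [317. 252.] [0.4445 0.3141 0.056 ]
wrist home_post 0.69 [397. 228.] [0.5007 0.3465 0.038 ]
wrist pin_top 0.52 [458. 318.] [0.6086 0.2769 0.035 ]
wrist pawl_tab 0.77 [320. 250.] [0.4472 0.3121 0.048 ]
wrist pawl_pivot 0.85 [356. 235.] [0.473  0.3283 0.034 ]
fit yaw -11.680715213006476 axis (0.528629160011052+0.29341163023390104j) res mm [2.7 2.2 3.6 3.3]
peg r 86.64466864677668 ang 177.8893238728655
pin_top r 81.67601106323484 ang 0.02273691645687724
[0.43667133 0.3399611  0.12202604] [[-3.39353411e-01  9.40658268e-01  1.13335640e-03]
 [ 9.40658942e-01  3.39352995e-01  5.47356676e-04]
 [ 1.30267696e-04  1.25184918e-03 -9.99999208e-01]]
```

View pics/w2.png

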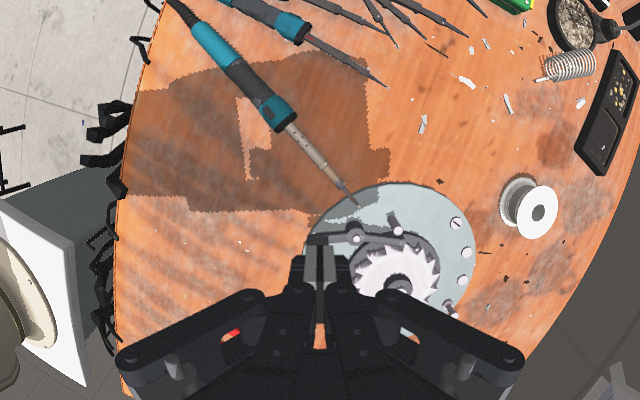

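Call:
jog_arm:
  plan: "0 0 0 0 0 2.5 255;0 0 0 0 0 2.5 255;0 0 0 0 0 2 255;0 0 0 0 0 1 255;0 0 0 -0.4 0 0 255;0 0 0 -0.3 0 0 255;0 0 0 -0.2 0 0 255;0 0 0 0 0 0 255;0 0 0 0 0 0 255"

```text
time_s: 6.7
position: [0.4401, 0.3314, 0.0423]
tool_rot: [[-0.339, 0.941, 0.002], [0.941, 0.339, 0.001], [0.0, 0.002, -1.0]]
ft_force: [0.2, -0.3, 0.7]
grip_width: 0.0001
gripper_force: 0.0
```

Call:
jog_arm:
  plan: "0 0 0 -0.1 0 0 255;0 0 0 -0.1 0 0 255;0 0 0 0 0 0 255"

```text
time_s: 6.95
position: [0.4403, 0.3295, 0.0415]
tool_rot: [[-0.34, 0.941, 0.0], [0.941, 0.34, 0.0], [0.0, 0.0, -1.0]]
ft_force: [0.5, -0.4, -0.3]
grip_width: 0.0004
gripper_force: 0.0
```

Call:
jog_arm:
  plan: "0 0 0 -0.1 0 0 255;0 0 0 -0.1 0 0 255;0 0 0 0 0 0 255"

```text
time_s: 7.2
position: [0.4409, 0.3275, 0.0413]
tool_rot: [[-0.34, 0.941, -0.0], [0.941, 0.34, -0.0], [-0.0, -0.0, -1.0]]
ft_force: [0.0, -0.0, 0.0]
grip_width: -0.0001
gripper_force: 0.0
```

Call:
jog_arm:
  plan: "0 0 0 -0.1 0 0 255;0 0 0 -0.1 0 0 255;0 0 0 0 0 0 255"

```text
time_s: 7.45
position: [0.4415, 0.3257, 0.0413]
tool_rot: [[-0.34, 0.941, -0.0], [0.941, 0.34, 0.0], [0.0, -0.0, -1.0]]
ft_force: [0.4, 1.6, 0.9]
grip_width: 0.0003
gripper_force: 0.2
```

Call:
jog_arm:
  plan: "0 0 0 -0.1 0 0 255;0 0 0 -0.1 0 0 255;0 0 0 0 0 0 255"

```text
time_s: 7.7
position: [0.4422, 0.324, 0.0413]
tool_rot: [[-0.34, 0.941, -0.0], [0.941, 0.34, 0.0], [0.0, 0.0, -1.0]]
ft_force: [-1.0, 3.6, -0.1]
grip_width: 0.0005
gripper_force: 1.7
```

Call:
jog_arm:
  plan: "0 0 0 -0.1 0 0 255;0 0 0 -0.1 0 0 255;0 0 0 0 0 0 255"

```text
time_s: 7.95
position: [0.443, 0.322, 0.0413]
tool_rot: [[-0.34, 0.941, 0.0], [0.941, 0.34, 0.0], [0.0, 0.0, -1.0]]
ft_force: [-0.3, 4.0, -0.8]
grip_width: 0.0001
gripper_force: 2.1
```

Call:
jog_arm:
  plan: "0 0 0 -0.1 0 0 255;0 0 0 -0.1 0 0 255;0 0 0 0 0 0 255"

```text
time_s: 8.2
position: [0.4439, 0.3202, 0.0414]
tool_rot: [[-0.34, 0.941, 0.001], [0.941, 0.34, 0.0], [0.0, 0.001, -1.0]]
ft_force: [-0.5, 6.0, -0.8]
grip_width: 0.0001
gripper_force: 2.5
```

Call:
jog_arm:
  plan: "0 0 0 -0.1 0 0 255;0 0 0 0 0 0 255"

```text
time_s: 8.37
position: [0.4443, 0.3194, 0.0414]
tool_rot: [[-0.34, 0.941, 0.001], [0.941, 0.34, 0.001], [0.0, 0.001, -1.0]]
ft_force: [0.2, 6.0, -2.1]
grip_width: -0.0002
gripper_force: 2.7
```

```bash

python3 - <<'E'
from h import *
im,o=look("wrist",list(H)[:7]); o2=look("side",["pointer","peg","pawl_tab"])
save(im,"w3.png")
s=env.observe();print(s["position"],s["ft_force"])
E
```

```text
wrist axis 0.98 [421. 320.] [0.5258 0.293  0.03  ]
wrist pointer 0.75 [510. 309.] [0.589  0.3191 0.0335]
wrist peg 0.58 [508. 330.] [0.5745 0.3148 0.056 ]
wrist home_post 0.67 [432. 248.] [0.5017 0.3456 0.038 ]
wrist pawl_tab 0.3 [374. 259.] [0.4692 0.334  0.048 ]
wrist pawl_pivot 0.8 [373. 257.] [0.4734 0.3285 0.034 ]
wrist pawl_pivot 0.34 [585. 215.] [0.612  0.4022 0.034 ]
side pointer 0.58 [311. 254.] [0.5413 0.3686 0.0335]
side peg 0.62 [314. 236.] [0.5379 0.3407 0.056 ]
side pawl_tab 0.66 [360. 232.] [0.4546 0.2979 0.048 ]
[0.44426847 0.31945737 0.04138851] [ 0.34150403  6.23950602 -0.83635795]
```

Call:
jog_arm:
  plan: "0 0 0 0 0 0 255;0 0 0 0 0 0 255;0 0 0 0 0 0 255;0 0 0 0 0 0 255;0 0 0 0 0 0 255;0 0 0 0 0 0 255;0 0 0 0 0 0 255;0 0 0 0 0 0 255;0 0 0 0 0 0 255;0 0 0 0 0 0 255"

```text
time_s: 9.8
position: [0.4443, 0.3195, 0.0414]
tool_rot: [[-0.34, 0.941, 0.001], [0.941, 0.34, 0.001], [0.0, 0.001, -1.0]]
ft_force: [0.0, 5.9, -2.6]
grip_width: 0.0002
gripper_force: 2.7
```

```bash

python3 - <<'E'
from h import *
im,o=look("wrist",list(H)[:7]);  o2=look("side",["pointer","peg","pawl_tab"])
rel(o,.528+.293j,np.radians(-11.7)); save(im,"w4.png")
s=env.observe();print(s["position"],s["ft_force"])
E
```

```text
wrist axis 0.83 [420. 322.] [0.5258 0.2921 0.03  ]
wrist pointer 0.76 [449. 238.] [0.5108 0.3532 0.0335]
wrist peg 0.86 [459. 278.] [0.5145 0.3407 0.056 ]
wrist home_post 0.48 [460. 275.] [0.5278 0.3356 0.038 ]
wrist pawl_tab 0.41 [459. 277.] [0.5202 0.3379 0.048 ]
side pointer 0.97 [330. 254.] [0.5063 0.3642 0.0335]
side peg 0.87 [330. 237.] [0.5088 0.3402 0.056 ]
side peg 0.27 [369. 215.] [0.4388 0.2369 0.056 ]
side pawl_tab 0.71 [362. 234.] [0.4503 0.3058 0.048 ]
pointer r 62.628206928612 ang 117.64945191448179
peg r 49.592716891903734 ang 117.50968380247795
[0.44424623 0.31945781 0.04136371] [ 0.05221757  6.46567029 -2.2009355 ]
```

View pics/w4.png

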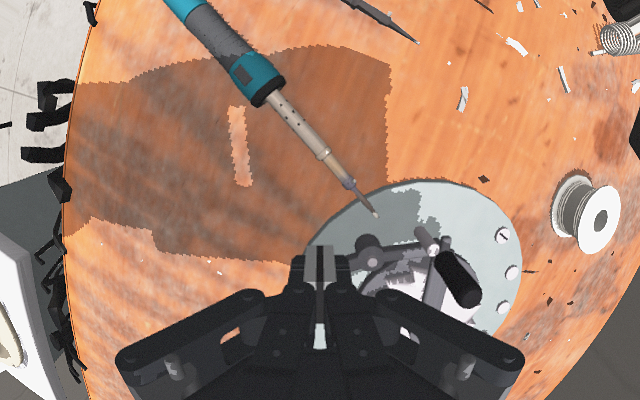

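Call:
jog_arm:
  plan: "0 0 0 0.2 0 0 255;0 0 0 0.3 0 0 255;0 0 0 0.5 0 0 255;0 0 0 0.7 0 0 255;0 0 0 0.8 0 0 255;0 0 0 0 0 3 255;0 0 0 0 0 0 255"

```text
time_s: 10.98
position: [0.4334, 0.3424, 0.0082]
tool_rot: [[-0.341, 0.94, -0.005], [0.94, 0.341, -0.003], [-0.001, -0.006, -1.0]]
ft_force: [-1.3, -0.4, -1.3]
grip_width: 0.0002
gripper_force: 0.0
```

That row went down instead of up (my sign error), but nothing was touched: no force reading. Going straight up.

Call:
jog_arm:
  plan: "0 0 0 0 0 -2 255;0 0 0 0 0 -3.5 255;0 0 0 0 0 -3.5 255;0 0 -6.8 0 0 0 255;0 0 -6.8 0 0 0 255;0 0 -6.8 0 0 0 255;0 0 -6.8 0 0 0 255;0 0 -6.8 0 0 0 255;0 0 -6.8 0 0 0 255;0 0 -6.8 0 0 0 255"

```text
time_s: 11.82
position: [0.4351, 0.3427, 0.102]
tool_rot: [[-0.926, 0.378, -0.0], [0.378, 0.926, -0.001], [0.0, -0.001, -1.0]]
ft_force: [0.4, -0.9, 0.1]
grip_width: 0.0
gripper_force: 0.0
```

Call:
jog_arm:
  plan: "0 0 -6.8 0 0 0 255;0 0 -6.8 0 0 0 255;0 0 -6.8 0 0 0 255;0 0 -6.8 0 0 0 255;0 0 -6.8 0 0 0 255;0 0 -6.8 0 0 0 255;0 0 0 -2.3 -1.3 0 255;0 0 0 -2.3 -1.3 0 255;0 0 0 0 0 0 255"

```text
time_s: 12.57
position: [0.4908, 0.3315, 0.1021]
tool_rot: [[-0.95, -0.311, 0.002], [-0.311, 0.95, -0.0], [-0.002, -0.001, -1.0]]
ft_force: [-1.2, -0.6, 0.6]
grip_width: -0.0001
gripper_force: 0.0
```

```bash

python3 - <<'E'
from h import *
im,o=look("wrist",list(H)[:7]); fit(o); rel(o,.528+.293j,np.radians(-11.7)); save(im,"w5.png")
im,o=look("side",["pointer","peg","pawl_tab","reel_mid"])
s=env.observe();print(s["position"],s["ft_force"],s["q"])
E
```

```text
wrist axis 0.73 [125.  84.] [0.4384 0.1563 0.03  ]
wrist axis 0.72 [252. 241.] [0.529  0.2903 0.03  ]
wrist pointer 0.91 [340. 244.] [0.5086 0.3549 0.0335]
wrist peg 0.65 [324. 257.] [0.5113 0.3425 0.056 ]
wrist home_post 0.94 [332. 236.] [0.5026 0.3456 0.038 ]
wrist home_post 0.22 [316. 150.] [0.4463 0.3154 0.038 ]
wrist pawl_tab 0.71 [314. 150.] [0.4449 0.3138 0.048 ]
wrist pawl_pivot 0.69 [316. 189.] [0.4734 0.3242 0.034 ]
wrist pawl_pivot 0.16 [259. 226.] [0.5133 0.2926 0.034 ]
fit yaw -68.60747798702764 axis (0.4656251037258929+0.2361099046167671j) res mm [84.3 59.8  9.3 27.2]
pointer r 64.86025562295498 ang 119.13723866809583
peg r 52.25839853381681 ang 120.31632244807332
side pointer 0.69 [330. 250.] [0.507  0.3501 0.0335]
side pointer 0.5 [325. 253.] [0.515  0.3618 0.0335]
side peg 0.97 [333. 239.] [0.5035 0.346  0.056 ]
side pawl_tab 0.56 [364. 238.] [0.4468 0.3205 0.048 ]
side reel_mid 0.71 [257. 269.] [0.6332 0.407  0.0175]
[0.48715355 0.33246409 0.10138347] [-0.13980574  0.28829972 -0.25231016] [ 2.28211169e+01  3.25499913e+01  7.88604335e+01 -1.48398698e-03
  6.85902006e+01 -8.54447984e+01]
```

View pics/w5.png

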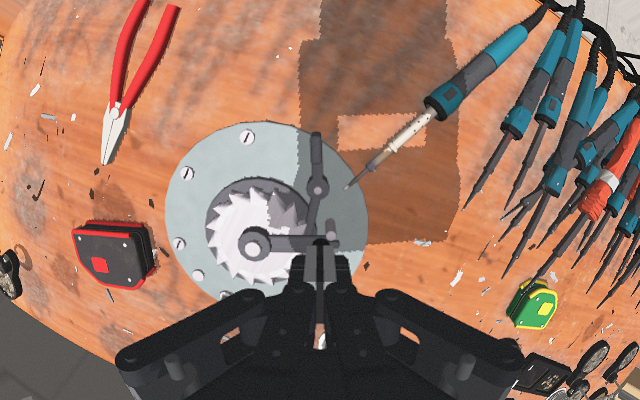

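Call:
jog_arm:
  plan: "0 0 0 0 0 2 255;0 0 0 0 0 2 255;0 0 0 0 0 1.6 255;0 0 0 -0.3 -0.1 0 255;0 0 0 -0.2 0 0 255;0 0 0 -0.1 0 0 255;0 0 0 0 0 0 255"

```text
time_s: 13.8
position: [0.4942, 0.3337, 0.0466]
tool_rot: [[-0.95, -0.313, 0.002], [-0.313, 0.95, 0.001], [-0.002, 0.0, -1.0]]
ft_force: [-0.2, 0.3, 0.4]
grip_width: -0.0002
gripper_force: 0.0
```

Call:
jog_arm:
  plan: "0 0 0 -0.1 0 0 255;0 0 0 -0.1 0 0 255;0 0 0 0 0 0 255"

```text
time_s: 14.05
position: [0.4953, 0.3341, 0.0458]
tool_rot: [[-0.95, -0.313, 0.001], [-0.313, 0.95, 0.0], [-0.001, 0.0, -1.0]]
ft_force: [-1.2, -0.5, -0.5]
grip_width: 0.0001
gripper_force: 0.0
```

Call:
jog_arm:
  plan: "0 0 3 -0.26 0.09 0 255;0 0 3 -0.26 0.09 0 255;0 0 3 -0.26 0.09 0 255;0 0 3 -0.26 0.09 0 255;0 0 3 -0.27 0.09 0 255"

```text
time_s: 14.47
position: [0.5055, 0.3407, 0.0455]
tool_rot: [[-0.999, -0.055, -0.004], [-0.055, 0.999, -0.001], [0.004, -0.001, -1.0]]
ft_force: [-7.4, -3.0, 5.6]
grip_width: -0.0002
gripper_force: 4.0
```

Call:
jog_arm:
  plan: "0 0 4 -0.35 0.11 0 255;0 0 4 -0.35 0.11 0 255;0 0 4 -0.35 0.11 0 255;0 0 4 -0.35 0.11 0 255;0 0 4 -0.36 0.12 0 255;0 0 4 -0.35 0.11 0 255;0 0 4 -0.35 0.11 0 255"

```text
time_s: 15.05
position: [0.5305, 0.3457, 0.0456]
tool_rot: [[-0.907, 0.421, -0.004], [0.421, 0.907, 0.0], [0.004, -0.001, -1.0]]
ft_force: [-8.9, 3.4, 5.0]
grip_width: -0.0001
gripper_force: 4.8
```

Call:
jog_arm:
  plan: "0 0 4 -0.36 0.12 0 255;0 0 4 -0.35 0.11 0 255;0 0 4 -0.35 0.11 0 255;0 0 4 -0.36 0.12 0 255;0 0 4 -0.36 0.11 0 255;0 0 4 -0.35 0.11 0 255;0 0 4 -0.35 0.12 0 255"

```text
time_s: 15.63
position: [0.5553, 0.3383, 0.0456]
tool_rot: [[-0.603, 0.798, -0.002], [0.798, 0.603, 0.002], [0.003, -0.0, -1.0]]
ft_force: [-6.3, 7.2, 1.9]
grip_width: -0.0
gripper_force: 4.3
```

Call:
jog_arm:
  plan: "0 0 4 -0.36 0.12 0 255;0 0 4 -0.35 0.11 0 255;0 0 4 -0.35 0.12 0 255;0 0 4 -0.36 0.12 0 255;0 0 4 -0.36 0.11 0 255;0 0 0 0 0 0 255;0 0 0 0 0 0 255"

```text
time_s: 16.22
position: [0.57, 0.3253, 0.0456]
tool_rot: [[-0.297, 0.955, -0.0], [0.955, 0.297, 0.002], [0.002, 0.0, -1.0]]
ft_force: [-1.9, 6.1, 1.1]
grip_width: -0.0002
gripper_force: 3.0
```

```bash

python3 - <<'E'
from h import *
im,o=look("wrist",list(H)[:7]); rel(o,.528+.292j,np.radians(-11.7)); save(im,"w6.png")
im,o=look("side",["pointer","peg","pin_top","pawl_tab"]);rel(o,.528+.292j,np.radians(-11.7))
s=env.observe();R=s["tool_rot"];p=s["position"];d=p[:2]-[.528,.2915]
print(p,s["ft_force"],"psi",np.degrees(np.arctan2(R[1,0],R[0,0])),"tool xy",R[:2,0]@d,R[:2,1]@d)
E
```

```text
wrist axis 0.93 [237. 276.] [0.5283 0.292  0.03  ]
wrist home_post 0.65 [206. 188.] [0.5024 0.3443 0.038 ]
wrist pin_top 0.71 [160. 203.] [0.4754 0.3264 0.035 ]
wrist pawl_pivot 0.63 [163. 203.] [0.4764 0.3262 0.034 ]
pin_top r 62.78925655262185 ang 158.52713611227207
side pointer 0.69 [289. 239.] [0.5894 0.3169 0.0335]
side peg 0.58 [300. 226.] [0.5704 0.3052 0.056 ]
side pin_top 0.48 [286. 227.] [0.6047 0.272  0.035 ]
side pawl_tab 0.59 [363. 237.] [0.4482 0.3163 0.048 ]
pointer r 66.25083318708471 ang 33.76602560501704
peg r 44.385522930340485 ang 28.937360869492945
pin_top r 79.31849562860073 ang -2.9367627366742353
[0.56994059 0.3253825  0.04566449] [-2.25188873  6.37336288  0.64442887] psi 107.28602291133416 tool xy 0.019889787054673785 0.05011415158219453
```

View pics/w6.png

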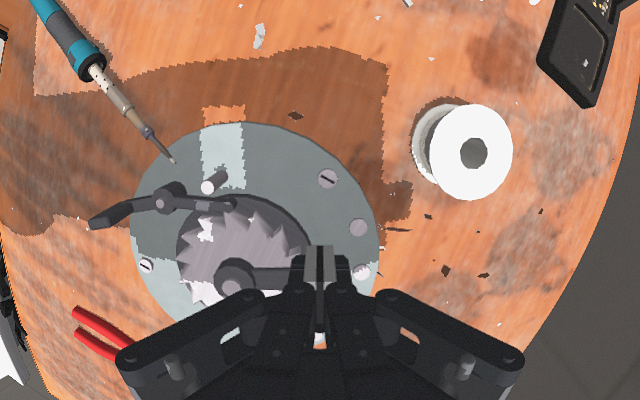

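Call:
jog_arm:
  plan: "0 0 4 -0.36 0.12 0 255;0 0 4 -0.35 0.11 0 255;0 0 4 -0.35 0.12 0 255;0 0 4 -0.36 0.12 0 255;0 0 4 -0.36 0.11 0 255;0 0 4 -0.35 0.11 0 255;0 0 4 -0.36 0.12 0 255;0 0 4 -0.36 0.11 0 255;0 0 0 0 0 0 255"

```text
time_s: 17.62
position: [0.5814, 0.2974, 0.0457]
tool_rot: [[0.258, 0.966, 0.002], [0.966, -0.258, 0.002], [0.003, 0.001, -1.0]]
ft_force: [2.2, 5.9, -1.1]
grip_width: 0.0001
gripper_force: 3.1
```

```bash

python3 - <<'E'
from h import *
im,o=look("wrist",["pointer","peg","pin_top"]); rel(o,.528+.292j,np.radians(-11.7))
im,o=look("side",["pointer","peg","pin_top"]);rel(o,.528+.292j,np.radians(-11.7))
im,o=look("top",["pointer","peg","pin_top"]);rel(o,.528+.292j,np.radians(-11.7))
s=env.observe();R=s["tool_rot"];p=s["position"];d=p[:2]-[.528,.2915]
print(p,s["ft_force"],"psi",np.degrees(np.arctan2(R[1,0],R[0,0])),"tool xy",R[:2,0]@d,R[:2,1]@d)
E
```

```text
wrist pin_top 0.9 [369. 275.] [0.6053 0.2759 0.035 ]
pin_top r 78.97890899317726 ang -0.07973288161642014
side pointer 0.84 [292. 230.] [0.5904 0.2814 0.0335]
side pin_top 0.4 [285. 226.] [0.6059 0.269  0.035 ]
pointer r 63.251722548556295 ang 2.0404262770898263
pin_top r 81.18909721538375 ang -4.728660335864232
top peg 0.33 [365. 257.] [0.442  0.1424 0.056 ]
peg r 172.5539000600115 ang -108.17590410679199
[0.58142087 0.2978474  0.0457436 ] [1.73772799 5.86130286 0.61299096] psi 75.27597384183794 tool xy 0.019716514346577473 0.05005322138557322
```

Call:
jog_arm:
  plan: "0 0 4 -0.36 0.12 0 255;0 0 4 -0.36 0.12 0 255;0 0 0 0 0 0 255;0 0 0 0 0 0 255"

```text
time_s: 18.55
position: [0.5817, 0.2902, 0.0457]
tool_rot: [[0.387, 0.922, 0.002], [0.922, -0.387, 0.003], [0.003, 0.001, -1.0]]
ft_force: [1.5, 6.6, -0.6]
grip_width: 0.0
gripper_force: 3.1
```

Call:
jog_arm:
  plan: "0 0 0 0.15 0 0 255;0 0 0 0.15 0 0 255;0 0 0 0.15 0 0 255;0 0 0 0 0 0 255"

```text
time_s: 18.88
position: [0.5827, 0.2947, 0.0456]
tool_rot: [[0.386, 0.922, 0.0], [0.922, -0.386, 0.002], [0.002, -0.001, -1.0]]
ft_force: [-1.1, 6.9, 0.1]
grip_width: 0.0002
gripper_force: 3.0
```

Call:
jog_arm:
  plan: "0 0 0 0.15 0 0 255;0 0 0 0.15 0 0 255;0 0 0 0.15 0 0 255;0 0 0 0 0 0 255;0 0 0 0 0 0 255"

```text
time_s: 19.3
position: [0.5846, 0.2979, 0.0455]
tool_rot: [[0.386, 0.922, 0.0], [0.922, -0.386, 0.001], [0.001, -0.0, -1.0]]
ft_force: [-1.3, 4.2, 0.3]
grip_width: -0.0
gripper_force: 2.1
```

Call:
jog_arm:
  plan: "0 0 0 0.1 0 0 255;0 0 0 0.1 0 0 255;0 0 0 0 0 0 255;0 0 0 0 0 0 255"

```text
time_s: 19.63
position: [0.5856, 0.2987, 0.0452]
tool_rot: [[0.387, 0.922, -0.0], [0.922, -0.387, -0.001], [-0.001, 0.0, -1.0]]
ft_force: [-0.1, 0.1, 0.8]
grip_width: -0.0004
gripper_force: 0.0
```

```bash

python3 - <<'E'
from h import *
im,o=look("side",["pointer","peg","pin_top"]);rel(o,.528+.292j,np.radians(-11.7))
im,o=look("wrist",["pointer","peg","pin_top","pawl_tab"]); rel(o,.528+.292j,np.radians(-11.7)); save(im,"w7.png")
E
```

```text
side peg 0.86 [302. 222.] [0.5702 0.2863 0.056 ]
side peg 0.67 [333. 246.] [0.5012 0.3721 0.056 ]
side pin_top 0.39 [283. 227.] [0.6094 0.2735 0.035 ]
peg r 42.61246402454266 ang 4.007459456617405
pin_top r 83.45581842587544 ang -1.1233760441463299
wrist pin_top 0.76 [365. 272.] [0.605  0.2773 0.035 ]
wrist pawl_tab 0.67 [115. 309.] [0.4412 0.3136 0.048 ]
pin_top r 78.41141626359324 ang 0.8678158321409185
```

View pics/w7.png

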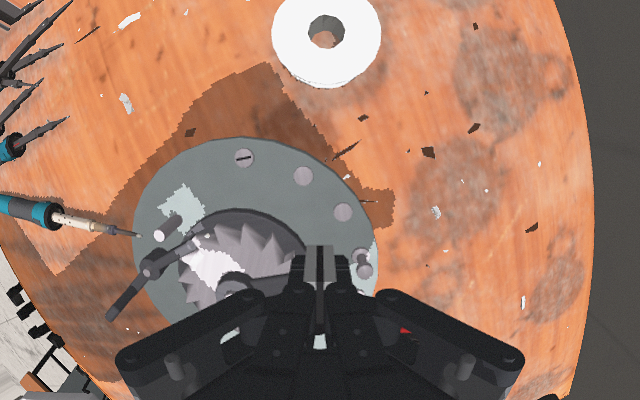

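The load vanished, so the wheel leans on the pawl. Backing off and up.

Call:
jog_arm:
  plan: "0 0 0 0.3 0 0 255;0 0 0 0.5 0 0 255;0 0 0 0.5 0 -1 255;0 0 0 0 0 -3 255;0 0 0 0 0 -3.5 255;0 0 0 1 0 -3.5 255;0 0 0 3.5 0 0 255;0 0 0 3.5 0 0 255;0 0 0 0 0 0 255;0 0 0 0 0 0 255"

```text
time_s: 20.92
position: [0.6213, 0.3865, 0.1542]
tool_rot: [[0.385, 0.923, -0.001], [0.923, -0.385, -0.0], [-0.001, -0.001, -1.0]]
ft_force: [0.3, 0.4, -0.5]
grip_width: 0.0
gripper_force: 0.0
```

```bash

python3 - <<'E'
from h import *
for c in("wrist","side","top"):
    im,o=look(c,["pointer","peg","pin_top"]);rel(o,.528+.292j,np.radians(-11.7))
    if c!="top" : save(im,c+"8.png")
s=env.observe();print(s["position"],s["ft_force"],s["time_s"])
cv2.imwrite("pics/s8.png",cv2.resize(im["pixels"][150:280,230:400,::-1],None,fx=4,fy=4))
E
```

```text
wrist peg 0.9 [322. 312.] [0.5807 0.2839 0.056 ]
peg r 53.32308083988946 ang 2.9146076429040133
side pointer 0.79 [293. 228.] [0.5891 0.2704 0.0335]
side pointer 0.27 [366. 236.] [0.4431 0.2866 0.0335]
side peg 0.62 [298. 223.] [0.5754 0.2914 0.056 ]
side pin_top 0.48 [284. 229.] [0.605  0.2828 0.035 ]
pointer r 64.80975114839254 ang -7.773401605191868
peg r 47.41867770953747 ang 10.926646856263185
pin_top r 77.58829532305705 ang 4.924818221427865
top pointer 0.96 [300. 187.] [0.5941 0.2821 0.0335]
top peg 0.9 [301. 191.] [0.5809 0.2789 0.056 ]
top peg 0.61 [367. 257.] [0.4423 0.1391 0.056 ]
top pin_top 0.64 [364. 259.] [0.4393 0.1425 0.035 ]
top pin_top 0.38 [307. 180.] [0.6086 0.2674 0.035 ]
pointer r 66.82155128592714 ang 3.1643880175747583
peg r 54.4804764887913 ang -2.1628569857294195
pin_top r 173.78668680185672 ang -108.97710154477859
[0.62146022 0.38468964 0.15545145] [-0.29213707  0.54713798  0.40683643] 21.5167
```

View pics/s8.png

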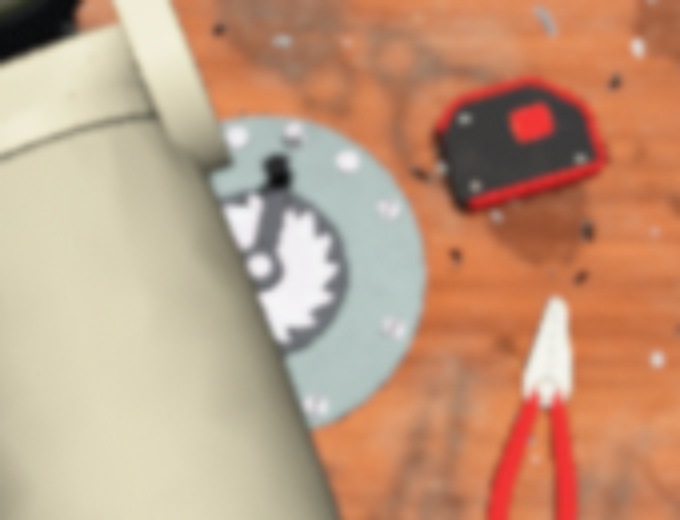

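The top view shows the crank, from the hub at (260,268) through the peg at (277,170), in line with the pin at (293,132). The robot is clear.

```bash
python3 -c "
from rig import job
print(job.close_job())"
```

```text
the job is handed in; nothing more can be done
None
```

The job is handed in: the crank ran home with the pawl held off, was then wound to the tooth at the setting pin (k = 5), and now rests on the pawl with the robot clear; no verdict came back, and one downward jog I made by mistake while backing off the tab showed no contact force.

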